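# Close the hold-down flap of a leak-test nest and tuck it under its lip

### The job

Close the orange hold-down flap of the leak-test nest: push it over with the fingertips until it lies flat above the white tub, then, keeping it pressed down, push its free edge forward beneath the yellow retaining lip, fully home, so that it stays shut when you let go. Only push and press: never take the flap between the fingers, leave the tub in the nest, do not disturb the other loose things, and end clear of everything.

Things in the scene. Friction and masses are not known exactly. Their poses are not given: they have to be found in the camera images.
- hinge (a point): Middle of the hinge axis of the orange flap, 58 mm above the table. Its frame is that of the nest: x level, from the hinge towards the yellow lip (the way the flap folds over and is then pushed to tuck it); y along the hinge axis; z up. Steel cheeks stand at both ends of the hinge, y +-48 to 56 mm, up to 8 mm above the axis.
- lip_edge (a point): Middle of the lower front edge of the yellow retaining lip, which points at the hinge (frame as the hinge's): 134 mm from the hinge axis along x and 5 mm above the axis. The lip is a fixed steel hook 64 mm wide, 6 mm thick with a rounded nose, overhanging 17 mm, open towards the hinge; its top is 11 mm above the hinge axis.
- fold (a joint): Angle of the flap, rad: 0 = lying flat over the nest, about 1.57 = upright, 1.95 = fully open, leaning back away from the lip. A weak spring (0.16 Nm at 0) lifts the flap to about 0.5 rad if it is flat and not held down or tucked; above that, hinge friction lets it stay where it is.
- tuck (a joint): How far the flap has slid in its slotted hinge, in its own plane, away from the axis, m: 0 = drawn back, 0.020 = home at its stop. Stays where left (4 N of friction). Flat and drawn back, its edge is 6 mm short of the lip; beyond 0.006 it would come down on top of the lip. At home the edge is 14 mm under the lip.
- flap_edge (a point): Middle of the free edge of the orange flap, on its outer face (on top when flat). Frame: x along the flap from hinge to free edge, y along the hinge, z out of the outer face. A plate 120 mm long, 90 wide, 5 thick; edge 128 mm from the hinge axis when drawn back. Flat, the outer face is 2.5 mm above the hinge axis and 2.5 mm lower than the lip's underside.
- ridge_foot (a point): Foot of the black push ridge on the flap's outer face, mid width, on the hinge's side (frame as flap_edge); 83 mm from the hinge axis when drawn back. The ridge crosses the whole width, 10 mm high; upright towards the hinge, to push against, sloping down towards the free edge. The face is plain from the foot back to the hinge.
- tub_mid (a point): Centre of the loose white tub, 68 mm across and 34 mm high, standing in the nest under the flap; its rim is 4.5 mm below the flap's underside when flat. It must stay there.
- plug_mid (a point): Centre of a brass reference plug, loose, 36 mm across, 50 mm high. Bystander.
- bottle_mid (a point): Centre of a white plastic bottle with a blue cap, loose, 48 mm across, 95 mm high. Bystander.
- cup_mid (a point): Centre of a white open cup, loose, 76 mm across, 60 mm high. Bystander.
- cap_mid (a point): Centre of a blue round cap, loose, 52 mm across, 22 mm high. Bystander.
- driver_grip (a point): Handle of a loose screwdriver lying on the table, 26 mm thick. Bystander.
- block_mid (a point): Centre of an aluminium block, loose, 50 x 35 x 30 mm. Bystander.
- nest: The leak-test nest, bolted down, turned by up to 35 degrees about the vertical; axes as the hinge's, origin on the table, 65 mm along +x from the hinge. Aluminium base plate x -115 to 125, y +-75 mm, 12 mm thick; on it a black open block 112 x 96 mm, 46 mm high above the table, that holds the tub under the flap.

How it is judged:
By the outcome, as a careful person would: the job done as asked, in the order asked, and still so for the second after the job is handed in, with the robot touching nothing.
It also fails if it takes over 38 s, if anything falls off the work surface, if the arm or the gripper's body presses on something with over 40 N, if the wrist force passes 120 N, or if a joint passes its speed limit or range.

### The arm

A 6-joint arm with a two-finger parallel gripper is mounted at the origin on the work surface. World frame = base frame: x ahead of the robot, y to its left, z up, the work surface at z = 0. Lengths are in m, angles in rad, forces in N, time in s.
With the tool pointing down it reaches from about 0.425 to 0.95 m from the base axis. Payload 3.5 kg.
Tool frame: the origin (TCP) lies on the centre line of the jaws, within the pads' length; the fingertips stand ahead of it and the grasp point (between the pads) lies 11 mm behind it (tips_ahead is the z of the fingertips in the tool frame, in m); z points along the fingers, y is the direction in which the jaws open and shut (so a half turn about z gives the same grasp; the last joint's range is limited). The gripper opens to 85 mm and grips with 20 to 120 N. Pads are 22 mm wide; open, the fingers measure 114 mm over their backs; the gripper's body (76 mm by 85 mm) begins 54 mm behind the grasp point. The pads swing forward as they close: fully open they stand 13 mm farther back than shut.
Start: joints at [1.042, 0.286, 1.577, -0, 1.279, -0.15], TCP at [0.25, 0.627, 0.2] pointing down, gripper open.
Joint ranges: [-2.77, 2.77], [-0.9, 2.22], [0.21, 2.48], [-1.53, 4.67], [0.24, 2.81], [-2.84, 2.84]. Speed limits (rad/s): [2.79, 2.79, 3.14, 3.14, 3.14, 3.14].

### API

Orientations are given as a unit quaternion [x, y, z, w].
In Python, from plant import * gives the robot as it stands. The module is installed in compiled form; this text tells all that it offers.
- The arm moves only by the tool move_arm, never from a script. Its arguments are lists of equal length, an entry for each row: "linear": the shift along the world's x, y, z in m, a list of three; "twist": the turn, a rotation vector about the world's x, y, z in degrees, a list of three. A call has 1 to 20 rows; each row shifts and turns the pose as measured when the row begins; what a row does not reach is not made up. A row lasts 1/12 s, in which the tool goes at most 41.7 mm and 7.16 degrees, less where a joint would pass 70% of its speed; a pose out of reach is approached as far as the arm can. A call is refused whole if a number of a shift passes 0.0417 or a number of a turn 7.16, either way. A call with a gripper value outside its range is refused whole. "grip" is the opening, from 0 (shut) to 1 (fully open), set as the call begins (left out, the last holds). The fingers move at their own pace and stop on an object; "force" is the grip in N (left out, the last holds). Time passes only in rows, so rows that do not move let the fingers close. It gives the time, the measured TCP pose, the force and the opening at its end, in the units of the state.
- get_state(): the state, without advancing time (a new reading comes with each control period).
- read_camera(name): name is "scene" or "top" or "wrist"; returns a dict with "img" (400x640x3 uint8, blue, green, red), "depth" (400x640 float32, m along the optical axis (not along the pixel's ray), 0 where there is no reading), "fx", "fy", "cx", "cy" (pixels), "rvec" (rotation vector, rad) and "tvec" (3), from world to camera coordinates, as OpenCV has them. Camera axes: x right, y down, z forward; pixel columns grow to the right and rows downward; lengths in m; the calibration is good to about 2 mm. A picture is of the moment at which its call begins.
- sign_off(): hands the job in, once; it reports no verdict.
The state is a dict: "time": time; "qpos": joint angles; "dq": joint speeds; "joint_efforts": joint torques, N m; "eef_pos": TCP position; "tcp_rot": TCP orientation; "contact_force": force on the tool from outside, world axes, zero at the start; "wrist_torque": the same for the moment, N m; "opening": opening from 0.0 (shut) to 1.0 (fully open).
Only numpy, scipy, OpenCV 4.12 (cv2) and the standard library are available. Lean on these libraries where they do the work, as an engineer would, in place of code of your own. Each camera call takes 0.05 s, during which the arm holds its last target.

## Working session

There is one attempt and no reset: what is moved stays moved. The work goes in short steps, Python scripts to look and compute and a tool call to move; the robot and the scene stay as the last step left them, time stands still between calls to the robot, and variables do not carry over. Pictures are saved under pics/ and viewed, and the job is handed in when it is done.

Besides the shell and the picture viewer there is one more tool, called after "Request:" in YAML: its name, and indented under it one key for each argument. move_arm: Moves the arm, as the interface text tells. Its arguments: {"type":"object","properties":{"linear":{"type":"array","items":{"type":"array","items":{"type":"number"}}},"twist":{"type":"array","items":{"type":"array","items":{"type":"number"}}},"grip":{"type":"number"},"force":{"type":"number"}},"required":["linear","twist"]}

```bash
mkdir -p pics; cat > h.py <<'E'
import numpy as np,cv2
from plant import *
def save(n):
    import pickle
    c=read_camera(n.split('_')[0]); cv2.imwrite(f'pics/{n}.png',c['img']); pickle.dump(c,open(f'{n}.pkl','wb')); return c
def load(n):
    import pickle
    return pickle.load(open(f'{n}.pkl','rb'))
def P(c,u,v,d=None):
    R=cv2.Rodrigues(np.array(c['rvec'],float))[0];t=np.array(c['tvec'],float).ravel()
    u=np.asarray(u,float);v=np.asarray(v,float)
    if d is None:d=c['depth'][v.astype(int),u.astype(int)]
    X=np.stack([(u-c['cx'])/c['fx']*d,(v-c['cy'])/c['fy']*d,d],-1)
    return (X-t)@R
def plane(c,u,v,z):
    R=cv2.Rodrigues(np.array(c['rvec'],float))[0];t=np.array(c['tvec'],float).ravel()
    C=-R.T@t; r=R.T@np.array([(u-c['cx'])/c['fx'],(v-c['cy'])/c['fy'],1]); return C+r*(z-C[2])/r[2]
E
python3 - <<'E'
from h import *
for n in['scene_0','top_0','wrist_0']:save(n)
s=get_state();print(s)
import plant;print([x for x in dir(plant) if x[0]!='_'])
E
```

```text
{'time': 0.15, 'qpos': array([ 1.04196109e+00,  2.86991078e-01,  1.57783619e+00,  2.10694977e-05,
        1.27862076e+00, -1.50023375e-01]), 'dq': array([-0.00176026, -0.00334524, -0.00386783, -0.00187459, -0.00193983,
       -0.00125043]), 'joint_efforts': array([ 1.27596904e-03, -4.06599855e+01, -2.93141162e+01, -6.18667400e-05,
        3.92218499e-03,  7.83273691e-06]), 'eef_pos': array([0.24931742, 0.62665528, 0.19914817]), 'tcp_rot': array([ 1.88278390e-01,  9.82115262e-01, -8.71397528e-04, -3.18381730e-04]), 'contact_force': array([0.86670114, 0.3393866 , 0.70227441]), 'wrist_torque': array([0.01669724, 0.00139302, 0.00220411]), 'opening': 1.0019515439047508}
['Unreachable', 'get_state', 'read_camera', 'sign_off', 'tips_ahead']
```

View pics/scene_0.png

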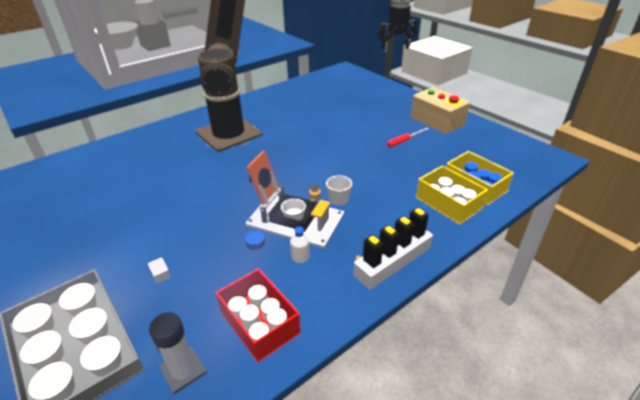

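View pics/top_0.png

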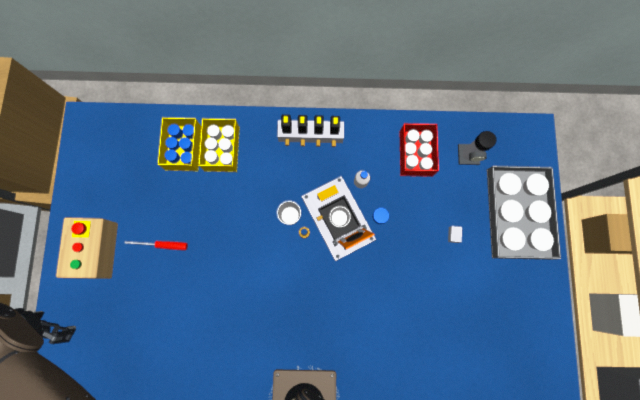

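View pics/wrist_0.png

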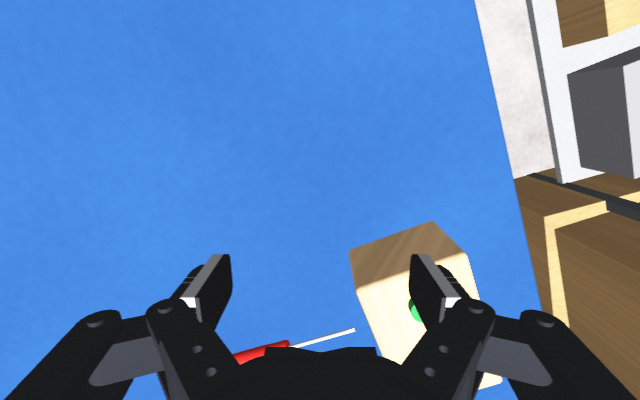

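The top view shows the nest at about (340,218), the open orange flap at (355,240) and the yellow lip at (327,193). The cup is at (289,212), the brass plug at (304,232), the bottle at (362,178) and the cap at (381,215).

```bash
python3 - <<'E'
from h import *
c=load('top_0')
im=c['img'][160:280,260:410]; cv2.imwrite('pics/topz.png',cv2.resize(im,None,fx=5,fy=5,interpolation=cv2.INTER_CUBIC))
s=load('scene_0');cv2.imwrite('pics/scz.png',cv2.resize(s['img'][140:270,230:370],None,fx=4.5,fy=4.5,interpolation=cv2.INTER_CUBIC))
print(tips_ahead, c['fx'],c['tvec'],plane(c,340,218,0), -cv2.Rodrigues(c['rvec'])[0].T@np.ravel(c['tvec']),-cv2.Rodrigues(s['rvec'])[0].T@np.ravel(s['tvec']))
E
```

```text
0.008 398.1159160715127 [-0.04476073  0.59789243  1.20928954] [ 0.57125615 -0.10541061  0.        ] [ 0.36755978 -0.01894691  1.29861499] [ 1.33260382 -0.59291103  0.79015937]
```

View pics/topz.png

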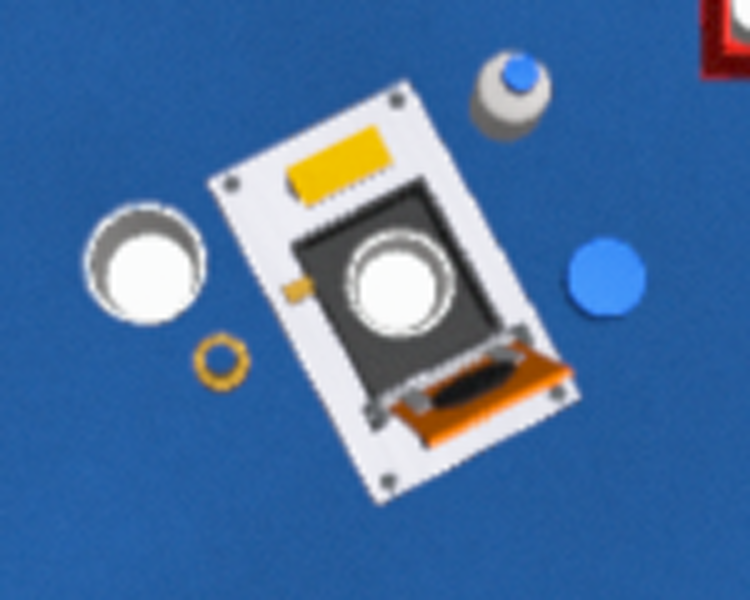

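View pics/scz.png

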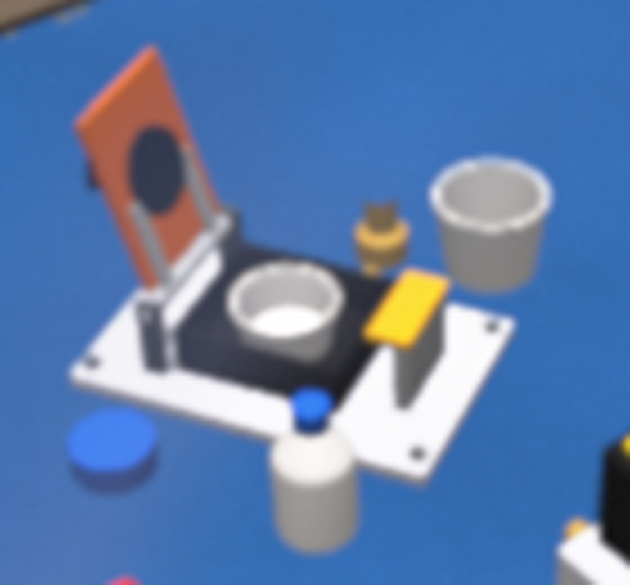

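```bash
python3 - <<'E'
from h import *
c=load('top_0')
# corners from zoom by sight
for u,v in [(404,80),(208,182),(380,505),(580,395)]:
    print(plane(c,260+(u+.5)/5-.5,160+(v+.5)/5-.5,.012).round(4))
hsv=cv2.cvtColor(c['img'],cv2.COLOR_BGR2HSV)
m=((hsv[...,1]<60)&(hsv[...,2]>150)).astype(np.uint8)
m[:, :290]=0;m[:, 380:]=0;m[:170]=0;m[270:]=0
n,l,st,ce=cv2.connectedComponentsWithStats(m)
k=max(range(1,n),key=lambda i:st[i,4]);print(st[k])
pts=np.argwhere(l==k)[:,::-1].astype(np.float32)
W=np.array([plane(c,u,v,.012)[:2] for u,v in pts],np.float32)
r=cv2.minAreaRect(W);print('plate rect',r,cv2.boxPoints(r))
y=((abs(hsv[...,0].astype(int)-25)<6)&(hsv[...,1]>180)&(hsv[...,2]>130))
y[:, :300]=0;y[:,350:]=0;y[:170]=0;y[215:]=0
p=np.argwhere(y)[:,::-1];
n,l,st,ce=cv2.connectedComponentsWithStats(y.astype(np.uint8));k=max(range(1,n),key=lambda i:st[i,4])
p=np.argwhere(l==k)[:,::-1]
r=cv2.minAreaRect(np.array([plane(c,u,v,.069)[:2] for u,v in p],np.float32));print('lip',r,st[k])
s=load('scene_0');hs=cv2.cvtColor(s['img'],cv2.COLOR_BGR2HSV)
y=((abs(hs[...,0].astype(int)-25)<6)&(hs[...,1]>180)&(hs[...,2]>130));y[:, :300]=0;y[:,340:]=0;y[:190]=0;y[230:]=0
n,l,st,ce=cv2.connectedComponentsWithStats(y.astype(np.uint8));k=max(range(1,n),key=lambda i:st[i,4])
r=cv2.minAreaRect(np.array([plane(s,u,v,.069)[:2] for v,u in np.argwhere(l==k)],np.float32));print('lip scene',r,st[k])
# depth of flap
for nm in('top_0','scene_0'):
    c=load(nm);hs=cv2.cvtColor(c['img'],cv2.COLOR_BGR2HSV)
    o=(hs[...,0]<16)&(hs[...,1]>120)&(hs[...,2]>90)
    w=(slice(220,255),slice(325,385)) if nm[0]=='t' else (slice(145,210),slice(240,290))
    mm=np.zeros_like(o);mm[w]=o[w];v,u=np.nonzero(mm);X=P(c,u,v);X=X[c['depth'][v,u]>0]
    np.save(nm+'_flap.npy',X);cc=np.median(X,0);Y=X[np.linalg.norm(X-cc,axis=1)<.1]
    ev,V=np.linalg.eigh(np.cov(Y.T));print(nm,len(Y),Y.mean(0),ev**.5,V[:,0],Y.min(0),Y.max(0))
E
```

```text
[ 0.7126 -0.1047  0.012 ]
[0.6401 0.0242 0.012 ]
[ 0.4308 -0.0917  0.012 ]
[ 0.5042 -0.2208  0.012 ]
[ 302  176   74   85 1627]
plate rect ((0.5720117688179016, -0.0981064885854721), (0.24000047147274017, 0.1517450213432312), 28.85719871520996) [[ 0.4302943  -0.08957092]
 [ 0.50353074 -0.22247306]
 [ 0.71372926 -0.10664205]
 [ 0.6404928   0.02626008]]
lip ((0.6405993700027466, -0.059420451521873474), (0.024467239156365395, 0.06137840822339058), 28.32594871520996) [318 186  20  14 148]
lip scene ((0.6430267691612244, -0.060852330178022385), (0.02874605357646942, 0.062416136264801025), 29.81038475036621) [312 202  16  15 151]
top_0 201 [ 0.4871082  -0.1429257   0.15145323] [0.00097564 0.02858357 0.03390997] [0.83908264 0.45964084 0.29098217] [ 0.4580911  -0.18681702  0.07319901] [ 0.52621831 -0.09717787  0.18749068]
scene_0 402 [ 0.49122116 -0.1453787   0.14838672] [0.00127647 0.02555606 0.03396957] [0.8382121  0.46465036 0.28548297] [ 0.45974498 -0.18351347  0.07355479] [ 0.52639341 -0.1028271   0.18614949]
```

Request:
move_arm:
  linear:
    - [0.015,-0.025,0.025]
    - [0.015,-0.025,0.025]
    - [0.015,-0.025,0.025]
    - [0.015,-0.025,0.025]
    - [0.015,-0.036,0]
    - [0.015,-0.036,0]
    - [0.015,-0.036,0]
    - [0.015,-0.036,0]
    - [0.015,-0.036,0]
    - [0.015,-0.036,0]
    - [0.015,-0.036,0]
    - [0.015,-0.036,0]
    - [0.01,-0.036,0]
    - [0,-0.036,0]
    - [0,-0.036,0]
    - [0,-0.036,0]
    - [0,-0.036,0]
    - [0,-0.036,0]
    - [0,-0.036,0]
    - [0,-0.036,0]
  twist:
    - [0,0,-6.5]
    - [0,0,-6.5]
    - [0,0,-6.5]
    - [0,0,-6.5]
    - [0,0,-6.5]
    - [0,0,-6.5]
    - [0,0,-6.5]
    - [0,0,-6.5]
    - [0,0,-6.5]
    - [0,0,-6.5]
    - [0,0,-6.5]
    - [0,0,-6.5]
    - [0,0,-6.5]
    - [0,0,-6.5]
    - [0,0,-6.5]
    - [0,0,-6.5]
    - [0,0,-6.5]
    - [0,0,-6.5]
    - [0,0,-6.5]
    - [0,0,-6.5]
  grip: 0
  force: 60

```text
time: 1.82
eef_pos: [0.4355, -0.0781, 0.2938]
tcp_rot: [0.981, 0.196, 0.002, -0.005]
contact_force: [0.6, 0.0, 0.2]
opening: 0.001
```

```bash
cat >> h.py <<'E'
from scipy.spatial.transform import Rotation as Ro
A=np.radians(28.9);H=np.array([.5107,-.1319,.058]);ux=np.array([np.cos(A),np.sin(A),0]);uy=np.array([-np.sin(A),np.cos(A),0])
def nest(p):
    d=np.asarray(p)-H;return np.stack([d@ux,d@uy,d[...,2]],-1)
def world(x,y,z): return H+x*ux+y*uy+np.array([0,0,z])
def rep(tip=None,y=0):
    s=get_state();n=nest(s['eef_pos']);M=Ro.from_quat(s['tcp_rot'])
    print('t',round(s['time'],2),'tcp',s['eef_pos'].round(4),'nest mm',(n*1e3).round(1),'tip z above axis',((n[2]-.008)*1e3).round(1),'open',round(s['opening'],3))
    print('toolz',M.as_matrix()[:,2].round(4),'tooly nest',(M.as_matrix()[:,1]@np.c_[ux,uy]).round(3),'F nest',np.array([s['contact_force']@ux,s['contact_force']@uy,s['contact_force'][2]]).round(1), 'q',s['qpos'].round(2))
    # fix: rotation to desired down with tool y=-uy
    D=np.c_[np.cross(-uy,[0,0,-1]),-uy,[0,0,-1]]
    print('twist needed deg',np.degrees(Ro.from_matrix(D@M.as_matrix().T).as_rotvec()).round(2))
    if tip is not None: print('delta',(world(tip[0],y,tip[1]+.008)-s['eef_pos']).round(4))
E
python3 -c "
from h import *
rep((-.075,.12));rep((-.075,.102))"
```

```text
t 1.82 tcp [ 0.4355 -0.0781  0.2938] nest mm [-39.8  83.4 235.8] tip z above axis 227.8 open 0.001
toolz [ 0.0014  0.011  -0.9999] tooly nest [-0.109 -0.994] F nest [ 0.5 -0.2  0.2] q [-0.41 -0.31  2.    0.01  1.46  0.76]
twist needed deg [-0.64  0.05  6.26]
delta [ 0.0095 -0.09   -0.1078]
t 1.82 tcp [ 0.4355 -0.0781  0.2938] nest mm [-39.8  83.4 235.8] tip z above axis 227.8 open 0.001
toolz [ 0.0014  0.011  -0.9999] tooly nest [-0.109 -0.994] F nest [ 0.5 -0.2  0.2] q [-0.41 -0.31  2.    0.01  1.46  0.76]
twist needed deg [-0.64  0.05  6.26]
delta [ 0.0095 -0.09   -0.1258]
```

Request:
move_arm:
  linear:
    - [0.002,-0.03,0]
    - [0.003,-0.03,0]
    - [0.003,-0.03,-0.01]
    - [0,0,-0.038]
    - [0,0,-0.038]
    - [0,0,-0.038]
    - [0,0,0]
  twist:
    - [-0.3,0,3.2]
    - [-0.3,0,3]
    - [0,0,0]
    - [0,0,0]
    - [0,0,0]
    - [0,0,0]
    - [0,0,0]

```text
time: 2.4
eef_pos: [0.4413, -0.1818, 0.1681]
tcp_rot: [0.97, 0.243, 0.003, 0.004]
contact_force: [-0.4, 0.8, -1.1]
opening: -0.006
```

```bash
python3 -c "
from h import *
rep((-.014,.102))
c=save('scene_1');cv2.imwrite('pics/s1z.png',cv2.resize(c['img'][90:270,200:380],None,fx=3.3,fy=3.3,interpolation=cv2.INTER_CUBIC))"
```

```text
t 2.4 tcp [ 0.4413 -0.1818  0.1681] nest mm [-84.9 -10.2 110.1] tip z above axis 102.1 open -0.006
toolz [ 0.0069 -0.0065 -1.    ] tooly nest [-0.014 -1.   ] F nest [ 0.   0.9 -1.1] q [-0.6  -0.14  2.09 -0.    1.18  0.48]
twist needed deg [0.37 0.4  0.83]
delta [ 0.0571  0.0431 -0.0001]
```

View pics/s1z.png

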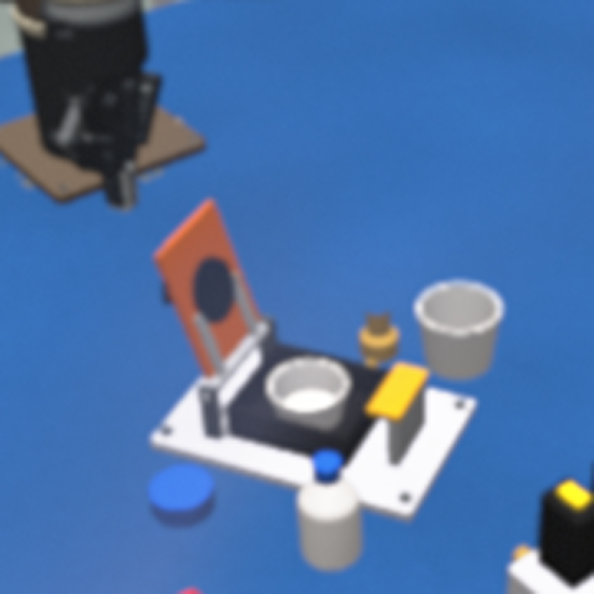

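```bash
python3 -c "
from h import *
for nm in['scene_1','top_0']:
  c=load(nm)
  for p in [(.4413,-.1818,.16),(.4413,-.1818,.25),tuple(H),(0,0,0)]:
    q=cv2.projectPoints(np.array([p]),c['rvec'],c['tvec'],np.array([[c['fx'],0,c['cx']],[0,c['fy'],c['cy']],[0,0,1]]),None)[0].ravel();print(nm,p,q)
c=save('top_1');cv2.imwrite('pics/t1z.png',cv2.resize(c['img'][160:400,240:420],None,fx=2.5,fy=2.5,interpolation=cv2.INTER_CUBIC))
"
```

```text
scene_1 (0.4413, -0.1818, 0.16) [238.13727687 164.86095144]
scene_1 (0.4413, -0.1818, 0.25) [233.38823476 135.94082973]
scene_1 (np.float64(0.5107), np.float64(-0.1319), np.float64(0.058)) [270.81577308 199.03610071]Traceback (most recent call last):
  File "<string>", line 6, in <module>
    q=cv2.projectPoints(np.array([p]),c['rvec'],c['tvec'],np.array([[c['fx'],0,c['cx']],[0,c['fy'],c['cy']],[0,0,1]]),None)[0].ravel();print(nm,p,q)
      ~~~~~~~~~~~~~~~~~^^^^^^^^^^^^^^^^^^^^^^^^^^^^^^^^^^^^^^^^^^^^^^^^^^^^^^^^^^^^^^^^^^^^^^^^^^^^^^^^^^^^^^^^^^^^^^^^^^^^
cv2.error: OpenCV(4.12.0) /io/opencv/modules/calib3d/src/calibration_base.cpp:1490: error: (-215:Assertion failed) npoints >= 0 && (depth == CV_32F || depth == CV_64F) in function 'projectPoints'
```

```bash
python3 -c "
from h import *
c=save('scene_2');cv2.imwrite('pics/s2z.png',cv2.resize(c['img'][90:200,200:310],None,fx=5,fy=5,interpolation=cv2.INTER_CUBIC))
c=save('top_1');cv2.imwrite('pics/t1z.png',cv2.resize(c['img'][200:400,270:420],None,fx=3,fy=3,interpolation=cv2.INTER_CUBIC))
s=load('scene_2')
for v in range(130,172,3): print(v,[P(s,u,v).round(3).tolist() for u in (236,239)])
"
```

```text
130 [[0.462, -0.182, 0.276], [0.448, -0.167, 0.265]]
133 [[0.454, -0.179, 0.263], [0.449, -0.168, 0.257]]
136 [[0.456, -0.182, 0.256], [0.448, -0.169, 0.248]]
139 [[0.458, -0.184, 0.249], [0.452, -0.173, 0.242]]
142 [[0.455, -0.183, 0.238], [0.448, -0.172, 0.231]]
145 [[0.452, -0.184, 0.229], [0.452, -0.175, 0.225]]
148 [[0.452, -0.185, 0.22], [0.455, -0.178, 0.218]]
151 [[0.454, -0.187, 0.212], [0.454, -0.179, 0.209]]
154 [[0.155, -0.051, 0.004], [0.157, -0.041, 0.001]]
157 [[0.172, -0.061, 0.004], [0.178, -0.052, 0.003]]
160 [[0.187, -0.069, 0.002], [0.191, -0.06, 0.001]]
163 [[0.207, -0.08, 0.005], [0.209, -0.07, 0.001]]
166 [[0.217, -0.087, 0.0], [0.224, -0.079, 0.0]]
169 [[0.232, -0.095, -0.001], [0.243, -0.09, 0.003]]
```

View pics/s2z.png

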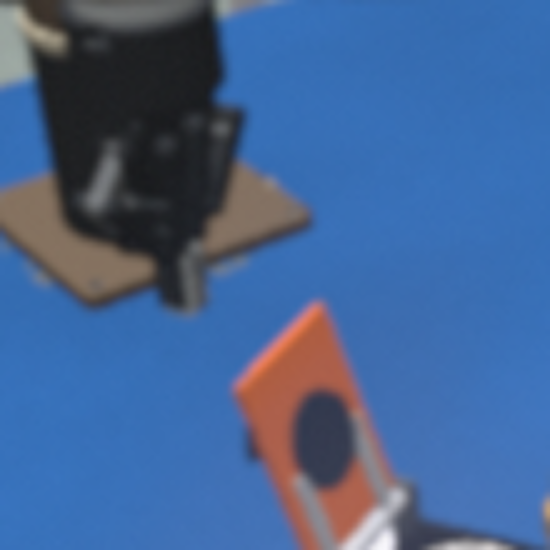

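View pics/t1z.png

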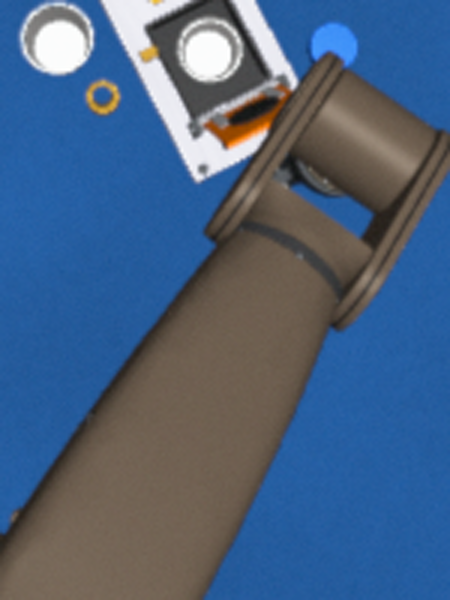

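```bash
python3 -c "
from h import *
rep()
s=load('scene_0');print(s['rvec'],load('scene_2')['rvec'],s['tvec'],load('scene_2')['tvec'])
cv2.imwrite('pics/s0g.png',cv2.resize(s['img'][0:90,350:440],None,fx=6,fy=6,interpolation=cv2.INTER_CUBIC))
for v in range(20,50,3): print(v,[P(s,u,v).round(3).tolist() for u in (384,388,410,414)])
w=save('wrist_1')
"
```

```text
t 2.55 tcp [ 0.447  -0.1849  0.1783] nest mm [-81.4 -15.6 120.3] tip z above axis 112.3 open -0.001
toolz [ 0.0214 -0.0163 -0.9996] tooly nest [-0.013 -1.   ] F nest [-0.7  0.3 -0.1] q [-0.6  -0.14  2.07 -0.    1.19  0.48]
twist needed deg [0.93 1.23 0.76]
[ 2.05474228  0.9781987  -0.50402432] [ 2.05474228  0.9781987  -0.50402432] [-0.35349478 -0.22996262  1.60433378] [-0.35349478 -0.22996262  1.60433378]
20 [[-0.454, 1.299, 0.091], [-0.411, 1.286, 0.102], [0.266, 0.675, 0.347], [0.282, 0.679, 0.35]]
23 [[0.23, 0.576, 0.348], [0.233, 0.593, 0.345], [0.274, 0.668, 0.34], [0.282, 0.68, 0.339]]
26 [[0.241, 0.565, 0.342], [0.238, 0.59, 0.336], [-0.449, 1.532, 0.013], [0.286, 0.678, 0.33]]
29 [[0.241, 0.567, 0.331], [0.23, 0.599, 0.322], [-0.452, 1.539, -0.007], [0.282, 0.685, 0.317]]
32 [[-0.448, 1.299, 0.023], [0.229, 0.601, 0.311], [-0.455, 1.545, -0.027], [0.29, 0.678, 0.309]]
35 [[0.222, 0.588, 0.301], [0.249, 0.581, 0.308], [0.276, 0.673, 0.296], [0.284, 0.686, 0.295]]
38 [[0.234, 0.578, 0.295], [0.245, 0.587, 0.295], [0.28, 0.67, 0.286], [-0.44, 1.573, -0.067]]
41 [[0.24, 0.572, 0.286], [-0.395, 1.284, -0.014], [0.277, 0.676, 0.273], [-0.444, 1.581, -0.088]]
44 [[0.24, 0.573, 0.275], [-0.402, 1.293, -0.035], [-0.333, 1.411, -0.044], [-0.322, 1.435, -0.046]]
47 [[0.241, 0.573, 0.264], [-0.393, 1.285, -0.049], [-0.286, 1.358, -0.039], [-0.268, 1.373, -0.038]]
```

View pics/s0g.png

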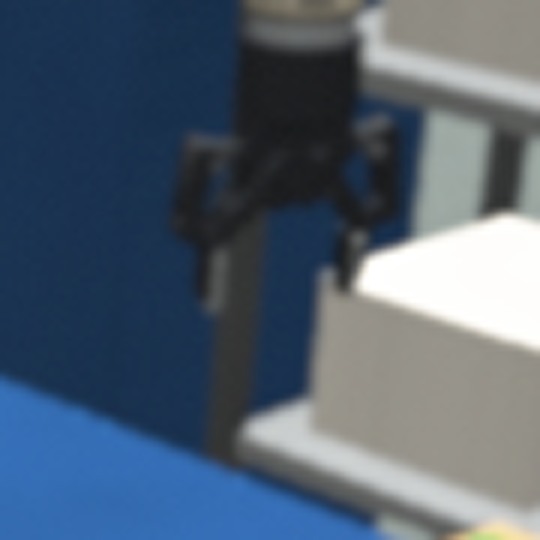

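View pics/wrist_1.png

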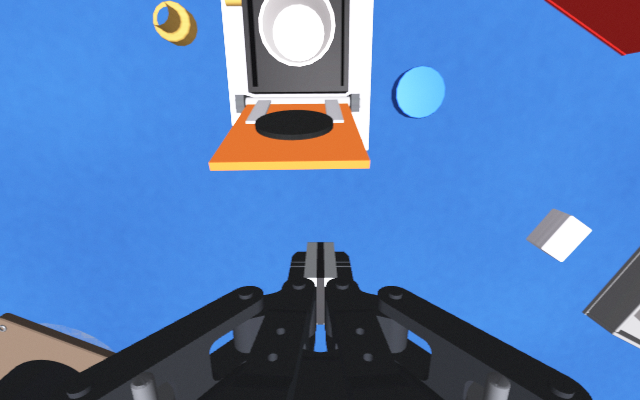

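```bash
python3 -c "
from h import *
c=save('scene_3');w=save('wrist_3');rep()
print('wrist cam',-cv2.Rodrigues(w['rvec'])[0].T@np.ravel(w['tvec']),w['fx'])
for v in (235,240,244,248,256,264,272,280): print(v,[P(w,u,v).round(3).tolist() for u in (310,330)])
M=lambda c:np.array([[c['fx'],0,c['cx']],[0,c['fy'],c['cy']],[0,0,1]])
e=get_state()['eef_pos']
for k in(0,.008,-.03,.04):
  for n,x in(('s',c),('w',w)): print(k,n,cv2.projectPoints(np.array([e-[0,0,k]]),x['rvec'],x['tvec'],M(x),None)[0].ravel())
cv2.imwrite('pics/s3z.png',cv2.resize(c['img'][120:180,210:270],None,fx=9,fy=9,interpolation=cv2.INTER_CUBIC))
for v in range(144,160,1): print(v,[P(c,u,v).round(3).tolist() for u in (236,238,240)])
"
```

```text
t 2.7 tcp [ 0.4481 -0.1855  0.1802] nest mm [-80.7 -16.7 122.2] tip z above axis 114.2 open 0.001
toolz [ 0.025  -0.0188 -0.9995] tooly nest [-0.013 -1.   ] F nest [ 0.3 -0.4 -0.7] q [-0.6  -0.14  2.07 -0.    1.18  0.48]
twist needed deg [1.07 1.44 0.73]
wrist cam [ 0.50955365 -0.1468154   0.35360702] 302.76800509849005
235 [[0.379, -0.214, -0.001], [0.391, -0.236, -0.001]]
240 [[0.373, -0.217, -0.0], [0.385, -0.24, -0.001]]
244 [[0.455, -0.175, 0.216], [0.46, -0.184, 0.217]]
248 [[0.455, -0.175, 0.221], [0.459, -0.183, 0.221]]
256 [[0.455, -0.175, 0.23], [0.459, -0.183, 0.229]]
264 [[0.455, -0.175, 0.237], [0.459, -0.183, 0.236]]
272 [[0.455, -0.175, 0.245], [0.459, -0.182, 0.244]]
280 [[0.456, -0.175, 0.251], [0.459, -0.182, 0.251]]
0 s [237.17807406 160.14617536]
0 w [320.21047544 235.9850256 ]
0.008 s [237.58887966 162.64297728]
0.008 w [319.84398314 231.15745482]
-0.03 s [235.6052503  150.58683794]
-0.03 w [321.9023058 258.2704345]
0.04 s [239.1971812  172.41794229]
0.04 w [318.62807602 215.14108098]
144 [[0.455, -0.185, 0.233], [0.459, -0.181, 0.234], [0.454, -0.173, 0.228]]
14
[... 441 characters left out ...]
.026, 0.003]]
151 [[0.132, -0.039, 0.001], [0.144, -0.037, 0.006], [0.143, -0.028, 0.002]]
152 [[0.14, -0.043, 0.002], [0.142, -0.036, 0.001], [0.15, -0.032, 0.003]]
153 [[0.145, -0.046, 0.001], [0.147, -0.039, -0.0], [0.155, -0.035, 0.002]]
154 [[0.148, -0.048, -0.001], [0.158, -0.045, 0.003], [0.165, -0.041, 0.005]]
155 [[0.163, -0.055, 0.005], [0.157, -0.045, -0.001], [0.166, -0.042, 0.002]]
156 [[0.167, -0.058, 0.004], [0.167, -0.05, 0.002], [0.176, -0.047, 0.005]]
157 [[0.167, -0.058, 0.001], [0.179, -0.056, 0.005], [0.175, -0.047, -0.0]]
158 [[0.172, -0.062, 0.0], [0.18, -0.058, 0.003], [0.185, -0.053, 0.003]]
159 [[0.186, -0.068, 0.006], [0.189, -0.062, 0.004], [0.192, -0.056, 0.004]]
```

View pics/s3z.png

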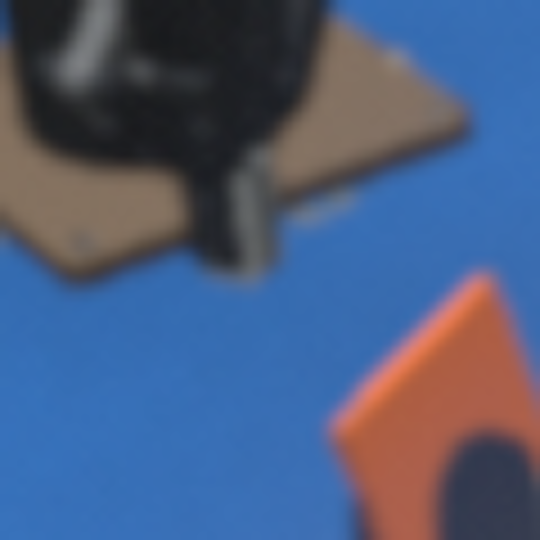

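```bash
sed -i "s/n\[2\]-.008/n[2]+.035/; s/tip\[1\]+.008/tip[1]-.035/" h.py; python3 -c "
from h import *
rep((-.075,.102))"
```

```text
t 2.7 tcp [ 0.4481 -0.1855  0.1802] nest mm [-80.7 -16.7 122.2] tip z above axis 157.2 open 0.001
toolz [ 0.025  -0.0188 -0.9995] tooly nest [-0.013 -1.   ] F nest [ 0.3 -0.4 -0.7] q [-0.6  -0.14  2.07 -0.    1.18  0.48]
twist needed deg [1.07 1.44 0.73]
delta [-0.0031  0.0173 -0.0552]
```

Request:
move_arm:
  linear:
    - [-0.003,0.01,-0.01]
    - [0,0.007,-0.02]
    - [0,0,-0.02]
    - [0,0,-0.01]
    - [0,0,0]
    - [0,0,0]
  twist:
    - [0.5,0.7,0.4]
    - [0.5,0.7,0.3]
    - [0,0,0]
    - [0,0,0]
    - [0,0,0]
    - [0,0,0]

```text
time: 3.2
eef_pos: [0.4501, -0.1677, 0.1275]
tcp_rot: [0.968, 0.251, 0.006, 0.006]
contact_force: [0.7, -0.0, 0.2]
opening: 0.0
```

```bash
python3 -c "
from h import *
rep((-.014,.102))
c=save('scene_4');w=save('wrist_4');rep((-.014,.102))
cv2.imwrite('pics/s4z.png',cv2.resize(c['img'][130:230,210:310],None,fx=5.5,fy=5.5,interpolation=cv2.INTER_CUBIC))
for v in (236,240,244,248,256,264): print(v,[P(w,u,v).round(3).tolist() for u in (310,330)])
"
```

```text
t 3.2 tcp [ 0.4501 -0.1677  0.1275] nest mm [-70.3  -2.1  69.5] tip z above axis 104.5 open 0.0
toolz [ 0.014  -0.0087 -0.9999] tooly nest [ 0.004 -1.   ] F nest [ 0.5 -0.4  0.2] q [-0.57 -0.09  2.12  0.    1.09  0.49]
twist needed deg [ 0.5   0.8  -0.21]
delta [ 0.0483  0.029  -0.0025]
t 3.3 tcp [ 0.4504 -0.1681  0.1279] nest mm [-70.3  -2.5  69.9] tip z above axis 104.9 open -0.003
toolz [ 0.0149 -0.0093 -0.9998] tooly nest [ 0.003 -1.   ] F nest [-0.1  0.9  0.2] q [-0.57 -0.09  2.12  0.    1.09  0.49]
twist needed deg [ 0.53  0.85 -0.19]
delta [ 0.0481  0.0294 -0.0029]
236 [[0.399, -0.186, -0.0], [0.408, -0.205, -0.002]]
240 [[0.394, -0.189, -0.002], [0.405, -0.207, -0.001]]
244 [[0.457, -0.158, 0.163], [0.462, -0.166, 0.165]]
248 [[0.457, -0.158, 0.168], [0.462, -0.166, 0.168]]
256 [[0.457, -0.158, 0.177], [0.462, -0.166, 0.177]]
264 [[0.457, -0.158, 0.184], [0.461, -0.165, 0.184]]
```

View pics/s4z.png

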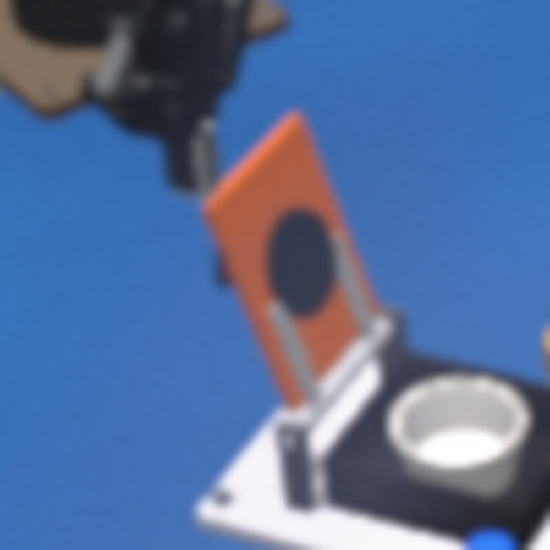

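Request:
move_arm:
  linear:
    - [0.009,0.005,0]
    - [0.009,0.005,0]
    - [0.009,0.005,0]
    - [0.009,0.005,0]
    - [0.009,0.005,0]
    - [0.009,0.005,0]
    - [0.009,0.005,0]
    - [0.009,0.005,0]
  twist:
    - [0.3,0.4,0]
    - [0.2,0.4,0]
    - [0,0,0]
    - [0,0,0]
    - [0,0,0]
    - [0,0,0]
    - [0,0,0]
    - [0,0,0]

```text
time: 3.97
eef_pos: [0.531, -0.1257, 0.1318]
tcp_rot: [0.968, 0.251, 0.001, 0.002]
contact_force: [-1.3, -0.3, -0.7]
opening: 0.002
```

```bash
python3 -c "
from h import *
rep((.014,.1))
c=save('scene_5');
cv2.imwrite('pics/s5z.png',cv2.resize(c['img'][130:230,210:310],None,fx=5.5,fy=5.5,interpolation=cv2.INTER_CUBIC))
rep()
"
```

```text
t 3.97 tcp [ 0.531  -0.1257  0.1318] nest mm [20.8 -4.3 73.8] tip z above axis 108.8 open 0.002
toolz [ 0.0036 -0.0036 -1.    ] tooly nest [ 0.002 -1.   ] F nest [-1.3  0.3 -0.7] q [-0.42  0.07  1.96 -0.    1.11  0.65]
twist needed deg [ 0.21  0.21 -0.13]
delta [-0.008   0.0005 -0.0088]
t 4.02 tcp [ 0.5324 -0.1249  0.1319] nest mm [22.4 -4.4 73.9] tip z above axis 108.9 open 0.0
toolz [ 0.0057 -0.003  -1.    ] tooly nest [ 0.003 -1.   ] F nest [-0.4  0.3 -0.3] q [-0.42  0.07  1.96 -0.    1.11  0.65]
twist needed deg [ 0.17  0.32 -0.16]
```

View pics/s5z.png

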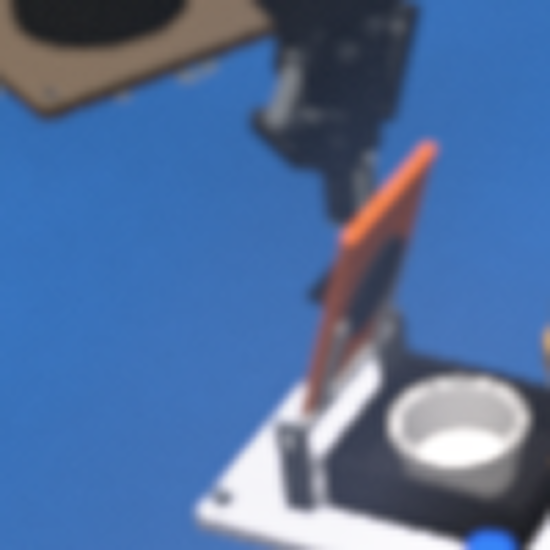

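Request:
move_arm:
  linear:
    - [0.002,0.001,-0.006]
    - [0.004,0.002,-0.006]
    - [0.006,0.004,-0.005]
    - [0.006,0.004,-0.005]
    - [0.006,0.004,-0.005]
    - [0.006,0.004,-0.005]
    - [0.006,0.004,-0.005]
    - [0.006,0.003,-0.006]
    - [0.003,0.002,-0.004]
    - [0,0,0]
  twist:
    - [0.2,0.3,0]
    - [0,0,0]
    - [0,0,0]
    - [0,0,0]
    - [0,0,0]
    - [0,0,0]
    - [0,0,0]
    - [0,0,0]
    - [0,0,0]
    - [0,0,0]

```text
time: 4.85
eef_pos: [0.5834, -0.0939, 0.0796]
tcp_rot: [0.968, 0.251, 0.001, 0.0]
contact_force: [0.9, -0.7, 0.4]
opening: 0.001
```

```bash
python3 -c "
from h import *
rep((.068,.066))
c=save('scene_6');
cv2.imwrite('pics/s6z.png',cv2.resize(c['img'][130:230,210:350],None,fx=5,fy=5,interpolation=cv2.INTER_CUBIC))
rep()
"
```

```text
t 4.85 tcp [ 0.5834 -0.0939  0.0796] nest mm [82.1 -1.9 21.6] tip z above axis 56.6 open 0.001
toolz [ 0.0017 -0.     -1.    ] tooly nest [ 0.003 -1.   ] F nest [ 0.4 -1.1  0.4] q [-0.33  0.23  1.88  0.    1.03  0.73]
twist needed deg [ 0.    0.1  -0.17]
delta [-0.0132 -0.0052  0.0094]
t 4.9 tcp [ 0.5833 -0.0941  0.0799] nest mm [81.8 -2.  21.9] tip z above axis 56.9 open -0.002
toolz [ 1.6e-03 -2.0e-04 -1.0e+00] tooly nest [ 0.003 -1.   ] F nest [-0.2 -0.4  0.6] q [-0.33  0.23  1.88  0.    1.03  0.73]
twist needed deg [ 0.01  0.09 -0.16]
```

View pics/s6z.png

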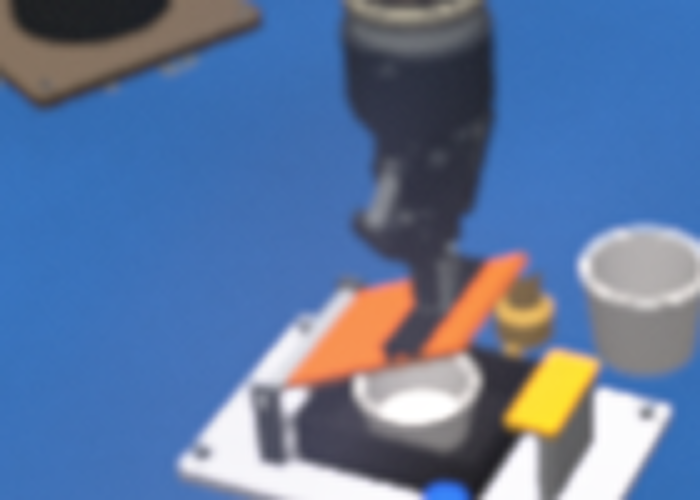

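Request:
move_arm:
  linear:
    - [0,0,0.02]
    - [0,0,0.02]
    - [-0.015,-0.008,0]
    - [-0.015,-0.007,0]
    - [-0.009,-0.004,0]
    - [0,0,0]
    - [0,0,0]
  twist:
    - [0,0,0]
    - [0,0,0]
    - [0,0,0]
    - [0,0,0]
    - [0,0,0]
    - [0,0,0]
    - [0,0,0]

```text
time: 5.48
eef_pos: [0.541, -0.1126, 0.1202]
tcp_rot: [0.968, 0.251, -0.001, -0.001]
contact_force: [0.3, -0.4, 0.4]
opening: -0.001
```

```bash
python3 -c "
from h import *
rep((.04,.04))
c=save('scene_7');w=save('wrist_7')
cv2.imwrite('pics/s7z.png',cv2.resize(c['img'][130:230,210:350],None,fx=5,fy=5,interpolation=cv2.INTER_CUBIC))
rep((.04,.04))
hs=cv2.cvtColor(w['img'],cv2.COLOR_BGR2HSV);o=(hs[...,0]<22)&(hs[...,1]>120)&(hs[...,2]>90);o[:, :150]=0;o[:,480:]=0
n,l,st,ce=cv2.connectedComponentsWithStats(o.astype(np.uint8));k=max(range(1,n),key=lambda i:st[i,4]);print(st[k])
v,u=np.nonzero(l==k);X=nest(P(w,u,v));X=X[(abs(X[:,1])<.05)]
p=np.polyfit(X[:,0],X[:,2],1);print('slope rad',np.arctan(p[0]),'xmax',np.percentile(X[:,0],[0,1,50,99,100]),np.percentile(X[:,2],[1,99]))
"
```

```text
t 5.48 tcp [ 0.541  -0.1126  0.1202] nest mm [35.9  2.3 62.2] tip z above axis 97.2 open -0.001
toolz [-0.0023  0.0024 -1.    ] tooly nest [ 0.003 -1.   ] F nest [ 0.1 -0.5  0.4] q [-0.39  0.1   1.95  0.    1.1   0.67]
twist needed deg [-0.14 -0.13 -0.15]
delta [ 0.0047  0.     -0.0572]
t 5.58 tcp [ 0.5413 -0.1124  0.1199] nest mm [36.2  2.3 61.9] tip z above axis 96.9 open -0.003
toolz [-0.0028  0.0025 -1.    ] tooly nest [ 0.003 -1.   ] F nest [-0.2 -0.1  0.2] q [-0.39  0.1   1.95  0.    1.1   0.67]
twist needed deg [-0.14 -0.16 -0.19]
delta [ 0.0045 -0.0002 -0.0569]
[ 256  182  134   59 7204]
slope rad 0.6691551600244284 xmax [0.00548075 0.00832956 0.04103617 0.0678721  0.11083241] [0.00638582 0.05260769]
```

View pics/s7z.png

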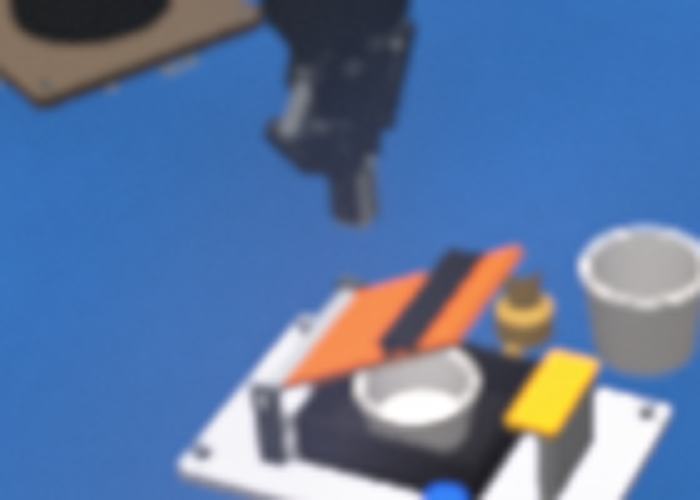

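View pics/wrist_7.png

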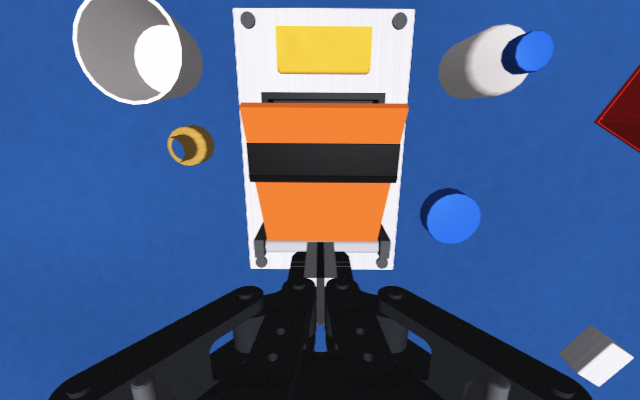

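```bash
python3 -c "
from h import *
w=load('wrist_7')
hs=cv2.cvtColor(w['img'],cv2.COLOR_BGR2HSV);o=(hs[...,0]<14)&(hs[...,1]>120)&(hs[...,2]>90);o[:, :230]=0;o[:,420:]=0
v,u=np.nonzero(o);X=nest(P(w,u,v));m=(abs(X[:,1])<.03)&(X[:,2]>0)&(X[:,2]<.12);X=X[m];v=v[m]
# fit whole face by plane z=ax+b
p=np.polyfit(X[:,0],X[:,2],1)
for _ in range(3):
  r=abs(X[:,2]-np.polyval(p,X[:,0]));p=np.polyfit(X[r<.004,0],X[r<.004,2],1)
th=np.arctan(p[0]);print(th,'offset from axis',p[1]*np.cos(th))
s=X[:,0]*np.cos(th)+X[:,2]*np.sin(th);d=-X[:,0]*np.sin(th)+X[:,2]*np.cos(th)
for vv in list(range(98,112))+[140,143,145,180,182,184,186]:
  q=v==vv
  if q.any(): print(vv,q.sum(),np.median(s[q]).round(4),np.median(d[q]).round(4))
y=(abs(hs[...,0].astype(int)-25)<4)&(hs[...,1]>150);y[100:]=0;v,u=np.nonzero(y);Y=nest(P(w,u,v));print('lip',np.percentile(Y,[2,50,98],axis=0).round(4))
"
```

```text
0.5227415126604107 offset from axis 0.0014762875946534202
103 97 0.1298 -0.0031
104 111 0.1298 -0.0019
105 111 0.1298 -0.0008
106 112 0.1298 0.0002
107 113 0.1298 0.0012
108 113 0.1295 0.0016
109 113 0.1289 0.0017
110 113 0.1283 0.0017
111 111 0.1278 0.0017
140 104 0.109 0.0016
143 97 0.1069 0.0016
182 90 0.0849 0.0115
184 90 0.0737 0.0015
186 89 0.0719 0.0015
lip [[ 0.1359 -0.0296  0.0084]
 [ 0.1496  0.0009  0.0098]
 [ 0.1626  0.0309  0.0114]]
```

Request:
move_arm:
  linear:
    - [0.003,0.001,-0.018]
    - [0.002,0,-0.018]
    - [0,0,-0.012]
    - [0.001,0.001,-0.007]
    - [0.001,0.001,-0.007]
    - [0.001,0.001,-0.007]
    - [0.001,0.001,-0.007]
    - [0.001,0.001,-0.006]
  twist:
    - [0,0,0]
    - [0,0,0]
    - [0,0,0]
    - [0,0,0]
    - [0,0,0]
    - [0,0,0]
    - [0,0,0]
    - [0,0,0]

```text
time: 6.25
eef_pos: [0.5578, -0.1061, 0.0375]
tcp_rot: [0.968, 0.252, 0.003, 0.001]
contact_force: [-0.7, -1.5, 1.8]
opening: 0.002
```

```bash
python3 -c "
from h import *
rep((.05,.0025))
c=save('scene_8')
cv2.imwrite('pics/s8z.png',cv2.resize(c['img'][130:230,210:350],None,fx=5,fy=5,interpolation=cv2.INTER_CUBIC))
rep((.05,.0025))
"
```

```text
t 6.25 tcp [ 0.5578 -0.1061  0.0375] nest mm [ 53.7  -0.2 -20.5] tip z above axis 14.5 open 0.002
toolz [ 7.e-03 -4.e-04 -1.e+00] tooly nest [ 0.005 -1.   ] F nest [-1.4 -1.   1.8] q [-0.37  0.24  1.96  0.    0.94  0.69]
twist needed deg [ 0.02  0.4  -0.27]
delta [-0.0033 -0.0016 -0.012 ]
t 6.3 tcp [ 0.5572 -0.1057  0.0362] nest mm [ 53.3   0.4 -21.8] tip z above axis 13.2 open -0.0
toolz [ 5.7e-03  4.0e-04 -1.0e+00] tooly nest [ 0.005 -1.   ] F nest [0.7 0.2 0.1] q [-0.37  0.24  1.96  0.    0.94  0.69]
twist needed deg [-0.02  0.32 -0.26]
delta [-0.0027 -0.002  -0.0107]
```

View pics/s8z.png

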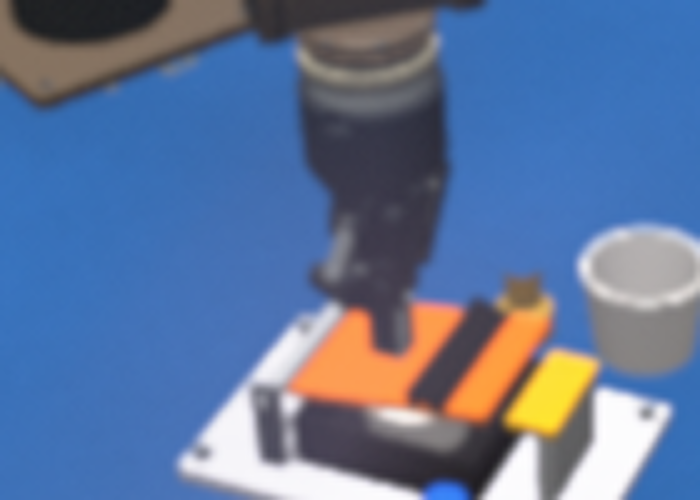

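Nearly flat, with the tip on the plain face behind the ridge. Pressing down to full contact.

Request:
move_arm:
  linear:
    - [0,0,-0.005]
    - [0,0,-0.005]
    - [0,0,-0.004]
    - [0,0,-0.004]
  twist:
    - [0,0.2,0]
    - [0,0,0]
    - [0,0,0]
    - [0,0,0]

```text
time: 6.63
eef_pos: [0.5608, -0.1051, 0.0268]
tcp_rot: [0.968, 0.251, 0.002, -0.001]
contact_force: [-8.1, 6.9, 22.5]
opening: 0.004
```

```bash
python3 -c "
from h import *
rep((.05,.0025))
c=save('scene_9')
cv2.imwrite('pics/s9z.png',cv2.resize(c['img'][160:230,250:350],None,fx=7,fy=7,interpolation=cv2.INTER_CUBIC))
w=save('wrist_9');rep()
"
```

```text
t 6.63 tcp [ 0.5608 -0.1051  0.0268] nest mm [ 56.8  -0.8 -31.2] tip z above axis 3.8 open 0.004
toolz [ 0.0035  0.0029 -1.    ] tooly nest [ 0.004 -1.   ] F nest [-3.8  9.9 22.5] q [-0.37  0.26  1.95  0.01  0.92  0.69]
twist needed deg [-0.17  0.2  -0.21]
delta [-0.0063 -0.0026 -0.0013]
t 6.73 tcp [ 0.5609 -0.1049  0.0269] nest mm [ 57.   -0.7 -31.1] tip z above axis 3.9 open -0.004
toolz [ 0.004  0.003 -1.   ] tooly nest [ 0.004 -1.   ] F nest [-2.5  9.2 21.4] q [-0.36  0.26  1.95  0.01  0.92  0.69]
twist needed deg [-0.17  0.23 -0.22]
```

View pics/s9z.png

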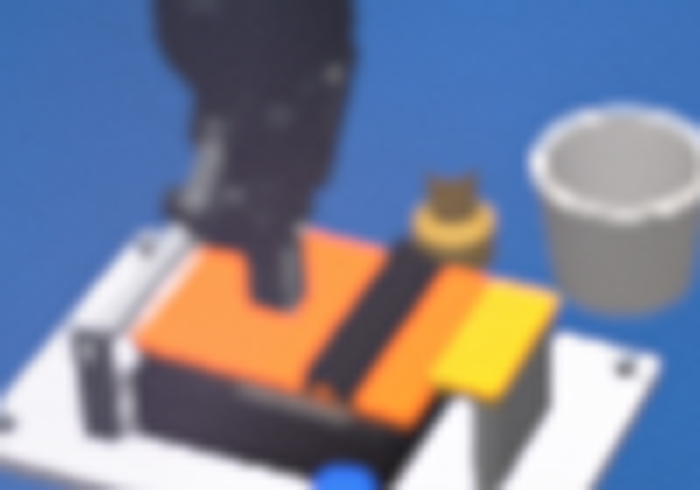

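View pics/wrist_9.png

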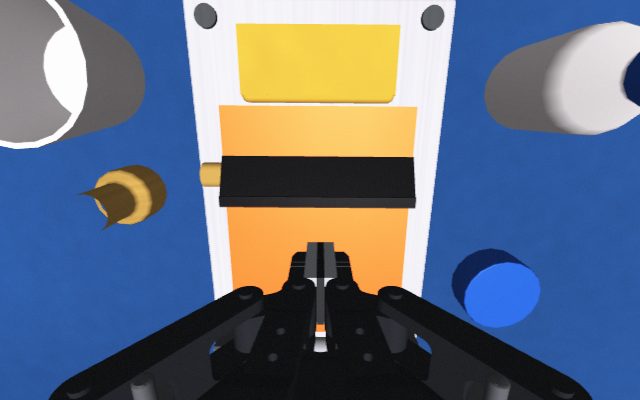

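Request:
move_arm:
  linear:
    - [0.004,0.002,-0.002]
    - [0.004,0.002,-0.002]
    - [0.004,0.002,-0.002]
    - [0.004,0.002,-0.002]
    - [0.004,0.002,-0.002]
  twist:
    - [-0.2,0.2,0]
    - [0,0,0]
    - [0,0,0]
    - [0,0,0]
    - [0,0,0]

```text
time: 7.15
eef_pos: [0.5783, -0.0954, 0.0273]
tcp_rot: [0.967, 0.253, -0.007, -0.001]
contact_force: [-8.7, -3.4, 12.4]
opening: -0.001
```

```bash
python3 -c "
from h import *
rep()
w=save('wrist_10');rep()
"
```

```text
t 7.15 tcp [ 0.5783 -0.0954  0.0273] nest mm [ 76.8  -0.7 -30.7] tip z above axis 4.3 open -0.001
toolz [-0.0141 -0.0021 -0.9999] tooly nest [ 0.007 -1.   ] F nest [-9.2  1.2 12.4] q [-0.33  0.3   1.9  -0.01  0.95  0.73]
twist needed deg [ 0.12 -0.81 -0.41]
t 7.2 tcp [ 0.5789 -0.0953  0.0273] nest mm [ 77.3  -0.9 -30.7] tip z above axis 4.3 open 0.0
toolz [-0.0135 -0.0022 -0.9999] tooly nest [ 0.007 -1.   ] F nest [-6.5  1.3 10.7] q [-0.33  0.3   1.9  -0.01  0.95  0.73]
twist needed deg [ 0.12 -0.78 -0.41]
```

View pics/wrist_10.png

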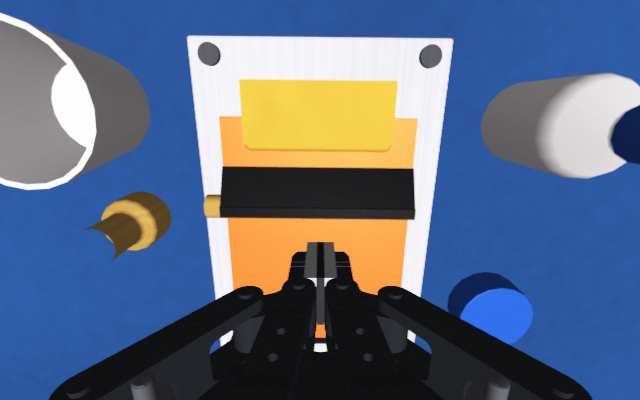

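The orange edge has moved with the tip and is now beneath the lip: the lip's front edge is at v≈151 and the flap corners show beside it at v≈117. I'm carrying on until it reaches the stop.

Request:
move_arm:
  linear:
    - [0.004,0.002,-0.002]
    - [0.004,0.002,-0.002]
    - [0.004,0.002,-0.002]
    - [0.004,0.002,-0.002]
    - [0.004,0.002,-0.002]
  twist:
    - [0.1,-0.6,0]
    - [0,0,0]
    - [0,0,0]
    - [0,0,0]
    - [0,0,0]

```text
time: 7.62
eef_pos: [0.5915, -0.0915, 0.0261]
tcp_rot: [0.966, 0.256, -0.016, 0.001]
contact_force: [-8.1, -2.0, 11.9]
opening: 0.0
```

```bash
python3 -c "
from h import *
rep()
w=save('wrist_11');rep()
"
```

```text
t 7.62 tcp [ 0.5915 -0.0915  0.0261] nest mm [ 90.3  -3.7 -31.9] tip z above axis 3.1 open 0.0
toolz [-0.0303 -0.011  -0.9995] tooly nest [ 0.014 -1.   ] F nest [-8.1  2.1 11.9] q [-0.31  0.34  1.86 -0.02  0.97  0.75]
twist needed deg [ 0.62 -1.74 -0.8 ]
t 7.67 tcp [ 0.5921 -0.0914  0.0262] nest mm [ 90.8  -3.9 -31.8] tip z above axis 3.2 open -0.002
toolz [-0.0297 -0.0111 -0.9995] tooly nest [ 0.014 -1.   ] F nest [-7.   1.5 11.7] q [-0.31  0.34  1.86 -0.02  0.97  0.75]
twist needed deg [ 0.63 -1.71 -0.81]
```

View pics/wrist_11.png

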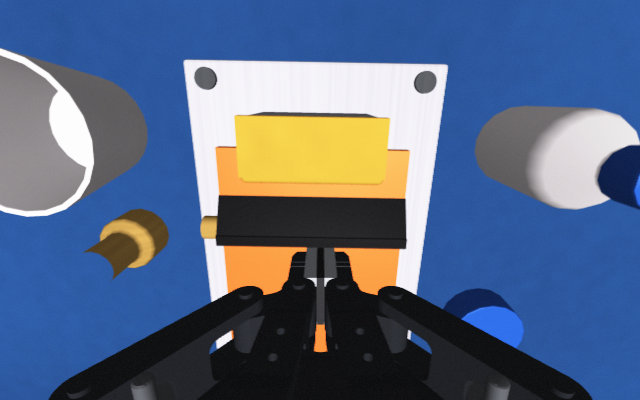

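```bash
cat > edge.py <<'E'
from h import *
import sys
def edge(n):
    w=load(n);hs=cv2.cvtColor(w['img'],cv2.COLOR_BGR2HSV);o=(hs[...,0]<18)&(hs[...,1]>100)&(hs[...,2]>90)
    v,u=np.nonzero(o);d=w['depth'][v,u];X=nest(P(w,u,v));m=(abs(X[:,1])>.034)&(abs(X[:,1])<.043)&(X[:,2]>-.02)&(X[:,2]<.03)&(X[:,0]>.1)
    X=X[m]
    for sgn in(-1,1):
        q=X[X[:,1]*sgn>0]; print('edge side',sgn,len(q), q[:,0].max().round(4) if len(q) else None, np.median(q[:,2]).round(4) if len(q) else None)
    y=(abs(hs[...,0].astype(int)-25)<4)&(hs[...,1]>150);v,u=np.nonzero(y);Y=nest(P(w,u,v));Y=Y[(abs(Y[:,1])<.03)&(Y[:,0]>.12)&(Y[:,0]<.18)&(Y[:,2]>.005)]
    print('lip front',np.percentile(Y[:,0],1).round(4),'z',np.median(Y[:,2]).round(4))
for n in sys.argv[1:]:print(n);edge(n)
E
python3 edge.py wrist_9 wrist_10 wrist_11
```

```text
wrist_9
edge side -1 0 None None
edge side 1 824 0.1329 -0.0013
lip front 0.1356 z 0.0098
wrist_10
edge side -1 62 0.1264 -0.0001
edge side 1 885 0.1484 -0.0008
lip front 0.1361 z 0.0098
wrist_11
edge side -1 153 0.1484 -0.0011
edge side 1 815 0.1486 -0.0014
lip front 0.1362 z 0.0098
```

Request:
move_arm:
  linear:
    - [0.005,0.003,-0.002]
    - [0.005,0.003,-0.002]
    - [0.005,0.003,-0.002]
    - [0.005,0.003,-0.002]
  twist:
    - [0.3,-0.8,-0.4]
    - [0.2,-0.6,-0.2]
    - [0,0,0]
    - [0,0,0]

```text
time: 8.0
eef_pos: [0.5909, -0.0913, 0.0253]
tcp_rot: [0.965, 0.258, -0.037, 0.002]
contact_force: [-19.1, -7.1, 20.3]
opening: 0.002
```

```bash
python3 -c "
from h import *
rep()
w=save('wrist_12');rep()
"; python3 edge.py wrist_12
```

```text
t 8.0 tcp [ 0.5909 -0.0913  0.0253] nest mm [ 89.9  -3.2 -32.7] tip z above axis 2.3 open 0.002
toolz [-0.0697 -0.0227 -0.9973] tooly nest [ 0.017 -1.   ] F nest [-20.2   3.   20.3] q [-0.3   0.36  1.84 -0.05  1.01  0.77]
twist needed deg [ 1.27 -4.01 -1.01]
t 8.05 tcp [ 0.5909 -0.0912  0.0253] nest mm [ 89.9  -3.2 -32.7] tip z above axis 2.3 open -0.006
toolz [-0.0709 -0.023  -0.9972] tooly nest [ 0.017 -1.   ] F nest [-22.8   2.9  22.3] q [-0.3   0.36  1.84 -0.05  1.01  0.77]
twist needed deg [ 1.28 -4.08 -1.03]
wrist_12
edge side -1 343 0.1485 -0.0021
edge side 1 759 0.1488 -0.0023
lip front 0.1359 z 0.0098
```

View pics/wrist_12.png

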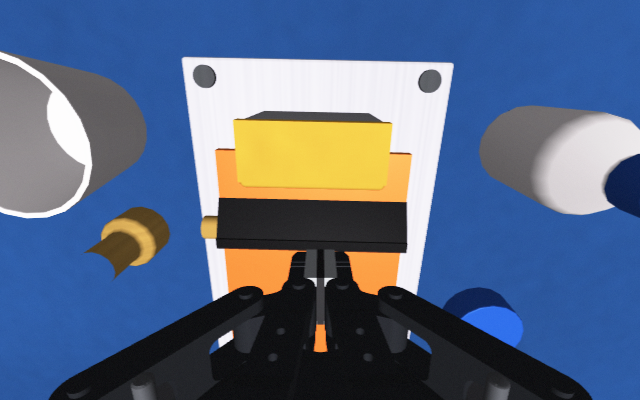

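Request:
move_arm:
  linear:
    - [-0.002,-0.001,0]
    - [-0.002,-0.001,-0.001]
    - [0.001,0.001,-0.002]
    - [0.005,0.003,-0.002]
    - [0.006,0.003,-0.002]
  twist:
    - [0.6,-2,-0.5]
    - [0.6,-2,-0.5]
    - [0.3,-1,0]
    - [0.3,-1,0]
    - [0.3,-1,0]

```text
time: 8.47
eef_pos: [0.5958, -0.0912, 0.0253]
tcp_rot: [0.968, 0.251, 0.022, 0.001]
contact_force: [-26.6, -12.5, 27.3]
opening: -0.002
```

```bash
python3 -c "
from h import *
rep()
w=save('wrist_13');rep()
"; python3 edge.py wrist_13
```

```text
t 8.47 tcp [ 0.5958 -0.0912  0.0253] nest mm [ 94.2  -5.5 -32.7] tip z above axis 2.3 open -0.002
toolz [ 0.0434  0.0083 -0.999 ] tooly nest [ 0.003 -1.   ] F nest [-29.4   1.9  27.3] q [-0.33  0.31  1.9   0.03  0.9   0.72]
twist needed deg [-0.47  2.49 -0.22]
t 8.52 tcp [ 0.5957 -0.0914  0.0256] nest mm [ 94.   -5.7 -32.4] tip z above axis 2.6 open -0.0
toolz [ 0.0427  0.0081 -0.9991] tooly nest [ 0.004 -1.   ] F nest [-19.    1.7  17.3] q [-0.33  0.31  1.9   0.03  0.9   0.71]
twist needed deg [-0.46  2.45 -0.23]
wrist_13
edge side -1 46 0.1484 -0.0022
edge side 1 772 0.1486 -0.0024
lip front 0.1359 z 0.0098
```

The edge didn't move under a 29 N push, so it's at its stop. Backing off the ridge slightly, then lifting clear.

Request:
move_arm:
  linear:
    - [-0.002,-0.001,0.002]
    - [-0.003,-0.002,0.01]
    - [0,0,0.025]
    - [0,0,0.03]
    - [0,0,0.03]
    - [-0.01,-0.005,0.03]
    - [-0.03,-0.015,0.01]
    - [-0.03,-0.015,0]
    - [-0.02,-0.01,0]
    - [0,0,0]
    - [0,0,0]
  twist:
    - [0,0,0]
    - [0,0,0]
    - [0,1,0]
    - [0,1,0]
    - [0,0,0]
    - [0,0,0]
    - [0,0,0]
    - [0,0,0]
    - [0,0,0]
    - [0,0,0]
    - [0,0,0]

```text
time: 9.43
eef_pos: [0.4934, -0.1414, 0.1685]
tcp_rot: [0.968, 0.252, 0.002, -0.002]
contact_force: [0.1, -0.0, -0.4]
opening: -0.0
```

```bash
python3 -c "
from h import *
w=save('wrist_14');c=save('scene_14')
cv2.imwrite('pics/s14z.png',cv2.resize(c['img'][140:260,230:370],None,fx=5,fy=5,interpolation=cv2.INTER_CUBIC));rep()
"; python3 edge.py wrist_14
```

```text
t 9.53 tcp [ 0.4939 -0.141   0.1681] nest mm [-19.1   0.2 110.1] tip z above axis 145.1 open 0.001
toolz [ 0.0018  0.0062 -1.    ] tooly nest [ 0.006 -1.   ] F nest [-0.  -0.1 -0.1] q [-0.48 -0.04  2.    0.01  1.19  0.58]
twist needed deg [-0.36  0.1  -0.36]
wrist_14
edge side -1 22 0.1249 0.0042
edge side 1 24 0.1253 0.0044
lip front 0.1349 z 0.0096
```

View pics/s14z.png

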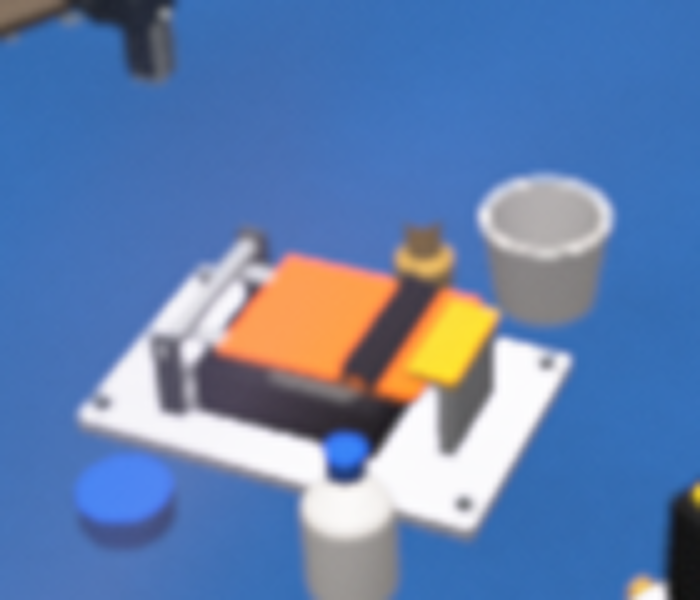

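View pics/wrist_14.png

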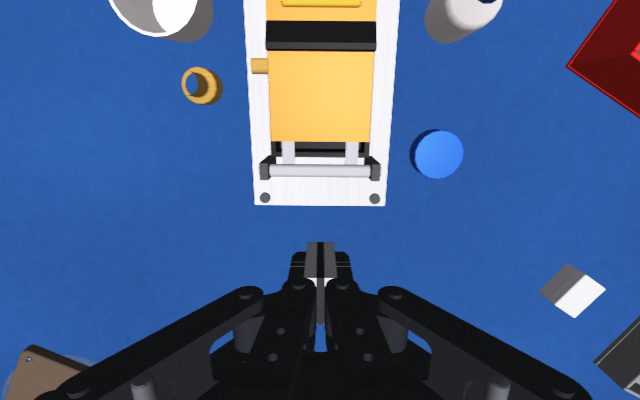

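The flap stays flat under the lip with the robot clear. I'll check how far home it is from its rear edge (expected at 28 mm) and the ridge foot (expected at 103 mm).

```bash
python3 -c "
from h import *
w=load('wrist_14');hs=cv2.cvtColor(w['img'],cv2.COLOR_BGR2HSV)
o=(hs[...,0]<24)&(hs[...,1]>110)&(hs[...,2]>150)
o[:45]=0;o[150:]=0;o[:,300:345]&=True
v,u=np.nonzero(o);X=nest(P(w,u,v));m=(abs(X[:,1])<.03)&(abs(X[:,2])<.02);X=X[m]
print('face x range',np.percentile(X[:,0],[0,.5,1,99,99.5,100]).round(4),'z',np.polyfit(X[:,0],X[:,2],1))
col=P(w,[320]*16,range(130,162,2));print(nest(col).round(4)[:, [0,2]].tolist())
# black roller axis ref / lip scene
"

```

```text
face x range [0.0277 0.028  0.0287 0.1022 0.1025 0.1028] z [0.01903016 0.00132412]
[[0.0377, 0.0028], [0.0359, 0.0018], [0.034, 0.0007], [0.0324, 0.0026], [0.0305, 0.0015], [0.0288, 0.0019], [0.0229, -0.0405], [0.0206, -0.0422], [0.0186, -0.0418], [0.0165, -0.0412], [0.0162, -0.0262], [0.0158, -0.0138], [0.014, -0.0131], [0.012, -0.0131], [0.0051, -0.0464], [0.0029, -0.0468]]
```

Rear edge at 28 mm and ridge foot at 103 mm, so the tuck is about 0.020 m and the flap is flat. The bystanders still look in place, so I'm handing in.

```bash
python3 -c "
from h import *
print(sign_off());rep()"
```

```text
the job is handed in; nothing more can be done
None
the job is handed in; nothing more can be done
```

The orange flap is closed and tucked fully home under the yellow lip. It stayed shut after I let go, and I handed the job in at about 9.5 s. With the fingers shut, I pushed the flap over and pressed it flat from behind the ridge (about 22 N). I then slid it forward against the ridge until it stopped moving, at up to 29 N.

**Last checks, before hand-in, with the arm clear:**
- **Flap position:** the rear edge is at 28 mm and the ridge foot at 103 mm from the hinge axis, which matches a 20 mm tuck. The flap is flat to about 0.02 rad.
- **Surroundings:** the plug, bottle, cup and cap look undisturbed by eye; I did not re-measure them. The tub was not moved on purpose, but the closed flap hides most of it.
- **Arm:** it stands well above and behind the nest, with the wrist force at about zero.

**What disagreed:**
- **Fingertip height:** two cameras showed the fingertips about 35 mm behind the reported TCP, not the stated 8 mm ahead. I worked from the cameras, and the contact heights bore them out.
- **Edge reading under the lip:** this read 148.6 mm against 148 mm expected, but the lip itself read about 2 mm too far, so this check alone left about 1.3 mm of doubt. The rear edge, the ridge and the firm stop settled it.

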